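# Unload the pressure modules and re-zero the gauge

### The job

The test is over: take every sensor module out of the black measuring block (each sits flush in its bay on a push-push latch, so push it further down and let go, and it springs up far enough to be drawn out) and put them all in the grey storage tray. Then, with the block empty, turn the gauge's zero knob a little at a time until its needle lies on the long zero mark, moving the needle by the knob only, never by touching it. Leave the other things on the bench where they are.

Things in the scene. Friction and masses are not known exactly. Their poses are not given: they have to be found in the camera images.
- block: fixed black measuring block on a thin steel foot, 80 (x) x 262 (y) x 75 mm high; origin at the centre of its underside, z up. Five upright pockets (bays) 28 (x) x 42 (y) mm in a row along its y at -100, -50, 0, +50, +100 mm, open at the top, each with a sprung platform on a push-push latch. Bays without a module hold a latched empty platform and need nothing
- mouth0 (a point): centre of the mouth of bay 0 (block y -100 mm), level with the block's top, axes as the block's. Latched, a module's top is flush with it. Pushed 6 to 7.5 mm below flush (about 4 N; hard stop at 7.5 mm) and let go, the module rises within 0.5 s to stand 25 mm above the block's top, resting loose on the platform. Pushed all the way down again it re-latches
- mouth1 (a point): same for bay 1 (block y -50 mm)
- mouth2 (a point): same for bay 2 (block y 0)
- mouth3 (a point): same for bay 3 (block y +50 mm)
- mouth4 (a point): same for bay 4 (block y +100 mm)
- module0: loose grey plastic sensor module, a block 26 (x) x 40 (y) x 52 mm high, about 60 g, all five alike; origin at the centre of its underside, z up; it starts in bay 0, or is absent (None)
- module1: the same, starts in bay 1 or is absent
- module2: the same, starts in bay 2 or is absent
- module3: the same, starts in bay 3 or is absent
- module4: the same, starts in bay 4 or is absent
- tray: loose grey open storage tray, outside 180 (x) x 220 (y) x 45 mm high, walls and floor 5 mm, 0.6 kg; origin at the centre of its underside, z up. It starts to the left or the right of the block, the gauge on the other side. Modules may stand or lie in it
- gauge: fixed needle gauge: black plate 210 (x) x 180 (y) mm, its top 26 mm above the bench, white dial on its +x half; origin on the bench under the needle's pivot, z up
- needle (a joint): needle angle in rad: 0 on the zero mark (along the gauge's +x), negative when turned anticlockwise seen from above; range -1.1 to 1.1. The needle lies 33 to 35 mm above the bench, its brass hub reaches 39 mm; 76 mm from pivot to tip. Geared to the knob: 0.4 rad per rad of knob, same direction
- needle_tip (a point): tip of the needle, 34 mm above the bench
- zero_mark (a point): point of the dial's long zero mark over which the needle's tip must come, 78 mm from the pivot along the gauge's +x, 34 mm above the bench
- knob_grip (a point): on the axis of the zero knob, 68 mm from the needle's pivot along the gauge's -x, 63 mm above the bench, at grip height. Its x axis runs along the knob's grip bar: 42 mm long, 14 mm wide, from 40 to 70 mm above the bench, over a round skirt of 44 mm diameter. Turns with 0.03 N m, stays where left. Clockwise from above makes the needle's angle grow; it starts negative
- weight: bystander: slotted steel weight, 60 mm diameter, 55 mm high; origin at its underside
- driver: bystander: screwdriver lying on the bench
- jar: bystander: glass jar, 60 mm diameter, 85 mm high; origin at its underside

How it is judged (in metres and radians):
On the way, in this order (a step that is already met when the one before it is completed fails the run):
1. every module is out of the block and let go at rest in the tray (x of module0 in the frame of tray between -0.085 and 0.085 m and y of module0 in the frame of tray between -0.105 and 0.105 m and z of module0 in the frame of tray between 0 and 0.05 m and contact force between each of module0, module1, module2, module3, module4 and the fingers below 0.1 N and linear speed of each of module0, module1, module2, module3, module4 below 0.05 m/s and x of module1 in the frame of tray between -0.085 and 0.085 m and y of module1 in the frame of tray between -0.105 and 0.105 m and z of module1 in the frame of tray between 0 and 0.05 m and x of module2 in the frame of tray between -0.085 and 0.085 m and y of module2 in the frame of tray between -0.105 and 0.105 m and z of module2 in the frame of tray between 0 and 0.05 m and x of module3 in the frame of tray between -0.085 and 0.085 m and y of module3 in the frame of tray between -0.105 and 0.105 m and z of module3 in the frame of tray between 0 and 0.05 m and x of module4 in the frame of tray between -0.085 and 0.085 m and y of module4 in the frame of tray between -0.105 and 0.105 m and z of module4 in the frame of tray between 0 and 0.05 m), for 0.2 s.
2. the needle is on the zero mark (value of joint needle between -0.05 and 0.05 rad), for 0.3 s.
At the end, for the whole second after the job is handed in: every module present lies or stands at rest inside the level tray, let go, and the needle rests within 0.05 rad (about 4 mm at its tip) of the zero mark, set after the last module was put in the tray (all of step 1 and all of step 2 and velocity of joint needle between -0.02 and 0.02 rad/s and angle between tray's own z axis and vertical below 0.1 rad); the robot touches nothing.
It fails at once if the needle is touched by the robot (contact force between needle and the fingers above 0.5 N or contact force between needle and the arm above 0.5 N).
It fails at once if a bystander (weight, screwdriver or jar) is moved more than 30 mm (distance of any of weight, driver, jar from where it was at the start of the episode above 0.03 m).
Of module0, module1, module2, module3, module4 only 3 to 5 are there at a start; the rules pass over those that are not, and their reading is None.
At some moment in a run one of tray may be knocked a few centimetres aside while the robot is not near it.
It also fails if it takes over 210 s, if anything falls off the work surface, if the arm or the gripper's body presses on something with over 40 N, if the wrist force passes 120 N, or if a joint passes its speed limit or range.

### The arm

A 6-joint arm with a two-finger parallel gripper is mounted at the origin on the work surface. World frame = base frame: x ahead of the robot, y to its left, z up, the work surface at z = 0. Lengths are in mm, angles in rad, forces in N, time in s.
With the tool pointing down it reaches from about 375 to 750 mm from the base axis. Payload 9 kg.
Tool frame: the origin (TCP) lies at the very end of the fingers, on their centre line; the grasp point (between the pads) lies 19 mm behind it; z points along the fingers, y is the line along which they close (so a half turn about z gives the same grasp; the last joint's range is limited). The gripper opens to 85 mm and grips with 20 to 120 N. Pads are 22 mm wide; open, the fingers measure 114 mm over their backs; the gripper's body (76 mm by 85 mm) begins 54 mm behind the grasp point. The pads swing forward as they close: fully open they stand 13 mm farther back than shut.
Start: joints at [-1.561, 0.104, 0.097, 1.564, 0, 1.353], TCP at [135.508, -584.532, 201.431] pointing down, gripper open.
Joint ranges: [-2.99, 2.99], [-0.84, 1.86], [-1.1, 1.16], [-1.84, 2.11], [-1.51, 1.56], [-3.14, 3.14]. Speed limits (rad/s): [2.22, 2.22, 2.57, 3.14, 3.14, 3.14].

### API

Orientations are given as a 3x3 rotation matrix whose columns are the frame's x, y, z axes.
In Python, from station import env gives the robot as it stands. The module is installed in compiled form; this text tells all that it offers.
- The arm moves only by the tool apply_moves, never from a script. Its argument "steps" is one flat list of numbers, 7 for each row, row after row: the shift along the tool's x, y, z in units of 25 mm (1.0 is 25 mm), then the turn, a rotation vector about the tool's x, y, z in units of 8 degrees (1.0 is 8 degrees), then the gripper's target within -1 to 1 (fully open at 1, half-way at 0, shut at -1). A call has 1 to 10 rows; each row shifts and turns the commanded pose from where the row before left it, along the tool's axes as they then stand; what a row does not reach is not made up. A row lasts 1/10 s, in which the tool goes at most 50 mm and 8.59 degrees, less where a joint would pass 70% of its speed; a pose out of reach is approached as far as the arm can. A call is refused whole if a number of a shift passes 1 or a number of a turn 1, either way. A call with a gripper value outside its range is refused whole. The fingers move at their own pace and stop on an object; "newtons" is the grip in N (left out, the last holds). Time passes only in rows, so rows that do not move let the fingers close. It gives the time, the measured TCP pose, the force, the opening and the grip force at its end, in the units of the state.
- env.state(): the state, without advancing time (a new reading comes with each control period).
- env.camera(name): name is "scene" or "top" or "wrist"; returns the picture (480x640x3 uint8, blue, green, red); there is no depth.
- env.camera_info(name): a dict with "fx", "fy", "cx", "cy" (pixels), "eye" and "orientation" of the camera in the world. Camera axes: x right, y down, z forward; pixel columns grow to the right and rows downward; lengths in mm; the calibration is good to about 2 mm. A picture is of the moment at which its call begins: read the wrist's pose just before it. camera_info takes no time and is no camera call; for the wrist camera it gives the pose at the moment of the call.
- env.close_job(): hands the job in; it is judged then, once.
The state is a dict: "time": time; "joint_pos": joint angles; "qd": joint speeds; "joint_torque": joint torques, N m; "tcp_pos": TCP position; "orientation": TCP orientation; "wrist_force": force on the tool from outside, world axes, zero at the start; "moment": the same for the moment, N m; "width": finger opening in mm; "finger_force": force on a finger pad.
Only numpy, scipy, OpenCV 4.12 (cv2) and the standard library are available. Lean on these libraries where they do the work, as an engineer would, in place of code of your own. Each camera call takes 0.05 s, during which the arm holds its last target. There are 200 camera calls.

## Working session

There is one attempt and no reset: what is moved stays moved. The work goes in short steps, Python scripts to look and compute and a tool call to move; the robot and the scene stay as the last step left them, time stands still between calls to the robot, and variables do not carry over. Pictures are saved under pics/ and viewed, at most 14 in all, crops included, and the job is handed in when it is done.

Besides the shell and the picture viewer there is one more tool, called as name(argument=value, ...) on one line, values as JSON. apply_moves: Moves the arm, as the interface text tells. Its arguments: {"type":"object","properties":{"steps":{"type":"array"},"newtons":{"type":"number"}},"required":["steps"]}

```bash
mkdir -p pics; cat > h.py <<'E'
import numpy as np, cv2
from station import env
def snap(n,f):
    i=env.camera_info(n); im=env.camera(n); cv2.imwrite('pics/'+f,im); return im,i
def ray(i,u,v,z):
    R=np.array(i['orientation']); e=np.array(i['eye'],float)
    d=R@np.array([(u-i['cx'])/i['fx'],(v-i['cy'])/i['fy'],1]); return e+d*(z-e[2])/d[2]
def proj(i,p):
    R=np.array(i['orientation']); c=R.T@(np.array(p,float)-np.array(i['eye'])); return np.array([i['fx']*c[0]/c[2]+i['cx'],i['fy']*c[1]/c[2]+i['cy']])
E
python3 - <<'E'
from h import *
s=env.state();print(s)
for n in('scene','top'):
    im,i=snap(n,n+'0.png');print(n,i)
E
```

```text
{'time': 0.0, 'joint_pos': array([-1.56071528e+00,  1.04696167e-01,  9.64381643e-02,  1.56389539e+00,
        8.10650920e-06,  1.35316070e+00]), 'qd': array([-0.0011385 ,  0.00099779, -0.00077009,  0.00086636, -0.00137602,
        0.00199553]), 'joint_torque': array([-3.04986657e-03, -5.56922472e+01,  5.03660059e+01,  1.62691990e-02,
       -3.83474280e-04, -1.67250160e-06]), 'tcp_pos': array([ 135.49791024, -584.10825627,  200.60706977]), 'orientation': array([[ 9.74184405e-01,  2.25753729e-01, -5.57427827e-06],
       [ 2.25753528e-01, -9.74183506e-01,  1.35707468e-03],
       [ 3.00934299e-04, -1.32329940e-03, -9.99999079e-01]]), 'wrist_force': array([-0.14676035, -0.57642583, -0.0887054 ]), 'moment': array([ 0.02247997,  0.05956369, -0.00703826]), 'finger_force': 0.0, 'width': 85.43384593512825}
scene {'fx': 563.2951917679227, 'fy': 563.2951917679227, 'cx': 318.39203178776154, 'cy': 239.92482405081128, 'eye': array([1404.9664835 , -130.31706035,  817.49560549]), 'orientation': array([[ 0.15737619,  0.65185666, -0.74183262],
       [ 0.98750029, -0.09724969,  0.12403901],
       [ 0.00871266, -0.75208071, -0.65901342]])}
top {'fx': 581.8124876487135, 'fy': 581.8124876487135, 'cx': 324.7928661445218, 'cy': 242.74988177682079, 'eye': array([ 484.30989508,  -13.38893583, 1186.14509028]), 'orientation': array([[ 0.02659024, -0.99659767,  0.07801308],
       [-0.99945373, -0.02497183,  0.02164826],
       [-0.01962648, -0.0785461 , -0.99671727]])}
```

View pics/top0.png

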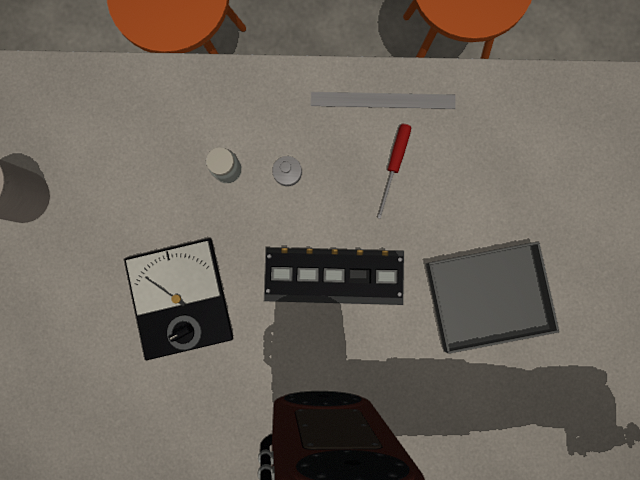

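View pics/scene0.png

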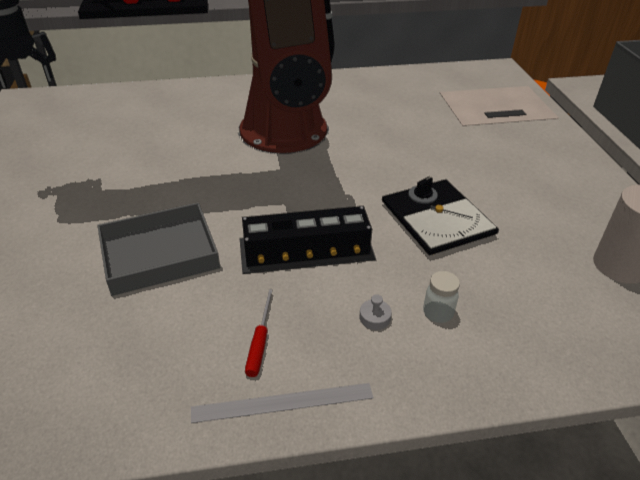

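The top view shows the block centred at about (335,275). Its modules are at px (282,274), (308,275), (334,275) and (386,277), and the bay at (360,275) is empty. The tray is on the right (about 490,297). The gauge is on the left, with its hub at (176,299), its knob at (183,333) and its zero mark at (168,256). The scene view agrees.

```bash
python3 - <<'E'
from h import *
im=cv2.imread('pics/top0.png');i=env.camera_info('top');s=env.camera_info('scene')
g=cv2.cvtColor(im,cv2.COLOR_BGR2GRAY)
roi=np.zeros_like(g);roi[255:295,268:402]=1
_,_,st,c=cv2.connectedComponentsWithStats(((g>110)&(roi>0)).astype(np.uint8))
P=[]
for a,b in zip(st[1:],c[1:]):
    if a[4]>60: p=ray(i,*b,75);P.append(p[:2]);print(a,b.round(1),p.round(1), 'scene',proj(s,p).round())
P=np.array(P)
d=P[P[:,1].argmax()]-P[P[:,1].argmin()];print('len',np.linalg.norm(d),'yaw of y axis',np.degrees(np.arctan2(-d[0],d[1])))
# tray mask
t=((g<100)).astype(np.uint8);t[:,:415]=0;t[360:]=0;t[:,570:]=0;t[:225]=0
cs,_=cv2.findContours(t,0,2);k=max(cs,key=cv2.contourArea);print('tray',[ray(i,u,v,45)[:2].round(1) for u,v in cv2.boxPoints(cv2.minAreaRect(k))],cv2.boxPoints(cv2.minAreaRect(k)).round())
hub=ray(i,176,299,39);kn=ray(i,183,333,55);z=ray(i,168,256,28)
print(hub,kn,z,np.linalg.norm((kn-hub)[:2]),np.linalg.norm((z-hub)[:2]))
cv2.imwrite('pics/tg.png',cv2.resize(im[225:375,110:240],None,fx=4,fy=4,interpolation=2))
E
```

```text
[274 269  16  10 151] [281.5 273.4] [510.6  91.9  75. ] scene [353. 218.]
[300 270  16  10 148] [307.6 274.1] [510.4  41.9  75. ] scene [329. 220.]
[326 270  16  10 154] [333.3 274.7] [510.6  -7.1  75. ] scene [306. 222.]
[378 272  17  10 156] [386.6 276.4] [ 510.1 -108.5   75. ] scene [257. 227.]
len 200.4762952299171 yaw of y axis -0.14010227146922322
tray [array([ 548.1, -179.7]), array([ 600. , -408.1]), array([ 412.7, -444.9]), array([ 361.4, -219.6])] [[422. 258.]
 [540. 235.]
 [559. 332.]
 [441. 355.]]
[455.45136605 302.10951898  39.        ] [390.74417367 281.02386186  55.        ] [540.45645422 325.25978781  28.        ] 68.05604808382468 88.10107810268777
```

View pics/tg.png

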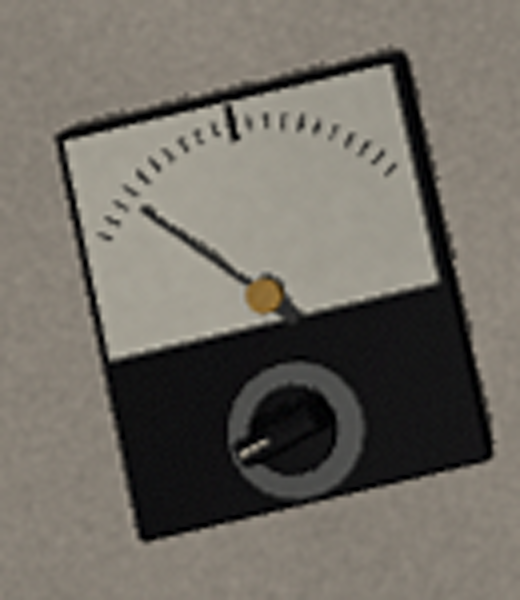

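The crop shows the needle tip at crop (147,210), hub (263,296), zero mark (230,122) and knob centre (296,430). The knob bar's white notch is at (255,450). The bay spacing comes out at 200.5 mm against a nominal 200, and hub to knob at 68 mm, so both fit. I'll turn the tool so that tool x = world +y and tool y = world +x, then go to bay 0.

apply_moves(steps=[0,0,0,0,0,-1,-1,0,0,0,0,0,-1,-1,0,0,0,0,0,-1,-1,0,0,0,0,0,-1,-1,0,0,0,0,0,-1,-1,0,0,0,0,0,-1,-1,0,0,0,0,0,-1,-1,0,0,0,0,0,-1,-1,0,0,0,0,0,-1,-1,0,0,0,0,0,-0.62,-1])

```text
time: 1.1
tcp_pos: [135.5, -584.3, 200.9]
orientation: [[-0.006, 1.0, -0.0], [1.0, 0.006, 0.001], [0.001, -0.0, -1.0]]
wrist_force: [0.2, -0.4, 0.8]
width: -0.1
finger_force: 0.0
```

apply_moves(steps=[1,0.8,0,0,0,0,-1,1,0.8,0,0,0,0,-1,1,0.8,0,0,0,0,-1,1,0.8,0,0,0,0,-1,1,0.8,0,0,0,0,-1,1,0.8,0,0,0,0,-1,1,0.8,0,0,0,0,-1,1,0.8,0,0,0,0,-1,1,0.8,0,0,0,0,-1,1,0.8,0,0,0,0,-1])

```text
time: 2.1
tcp_pos: [336.0, -333.2, 201.1]
orientation: [[-0.0, 1.0, -0.0], [1.0, 0.0, 0.0], [0.0, -0.0, -1.0]]
wrist_force: [0.7, -0.1, -0.8]
width: 0.0
finger_force: 0.0
```

apply_moves(steps=[1,0.8,0,0,0,0,-1,1,0.8,0,0,0,0,-1,1,0.8,0,0,0,0,-1,1,0.8,0,0,0,0,-1,1,0.8,0,0,0,0,-1,1,0.8,0,0,0,0,-1,1,0.8,0,0,0,0,-1,1,0.8,0,0,0,0,-1,1,0.6,0,0,0,0,-1,0,0,0,0,0,0,-1])

```text
time: 3.1
tcp_pos: [511.3, -106.7, 200.9]
orientation: [[-0.004, 1.0, -0.0], [1.0, 0.004, 0.001], [0.001, -0.0, -1.0]]
wrist_force: [-1.0, -0.6, -0.2]
width: -0.4
finger_force: 0.0
```

```bash
python3 - <<'E'
from h import *
im,i=snap('wrist','w0.png');print(i)
for y in(-108.5,-58,-8,42,92):print(proj(i,[510.5,y,75]).round())
E
```

```text
{'fx': 381.5320413083875, 'fy': 381.5320413083875, 'cx': 313.56447432180215, 'cy': 241.23597026330904, 'eye': array([511.73168955, -30.907401  , 373.84601543]), 'orientation': array([[ 9.99991748e-01,  4.06134785e-03, -9.98252543e-05],
       [ 3.84576863e-03, -9.54259585e-01, -2.98954603e-01],
       [-1.30941784e-03,  2.98951753e-01, -9.54267329e-01]])}
[312. 222.]
[312. 159.]
[313.  89.]
[313.  11.]
[313. -76.]
```

View pics/w0.png

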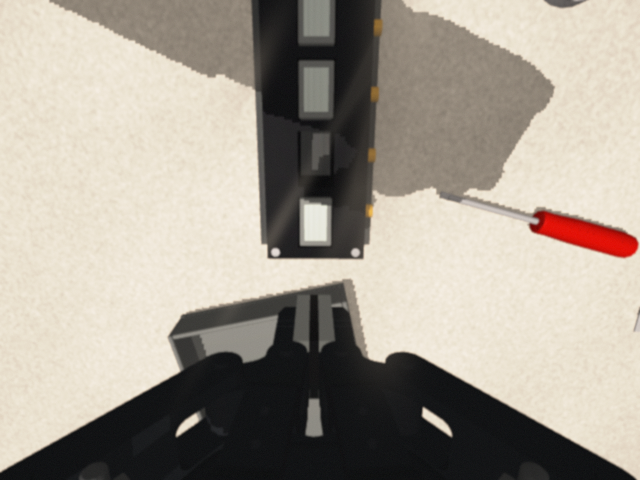

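The wrist picture shows module 0 at (316,221) against a predicted (312,222), which is about 3 mm in +x. The empty bay is at (316,152) and the next modules at (316,90) and (316,20). I'll use x≈512 and push.

apply_moves(steps=[0,0,1,0,0,0,-1,-0.1,0,1,0,0,0,-1,0,0,1,0,0,0,-1,0,0,1,0,0,0,-1,0,0,0.7,0,0,0,-1,0,0,0.2,0,0,0,-1,0,0,0.1,0,0,0,-1,0,0,0,0,0,0,-1])

```text
time: 3.95
tcp_pos: [510.6, -112.5, 77.1]
orientation: [[0.0, 1.0, 0.001], [1.0, -0.0, -0.001], [-0.001, 0.001, -1.0]]
wrist_force: [0.8, -0.0, 1.0]
width: -0.1
finger_force: 0.0
```

apply_moves(steps=[0,0,0.12,0,0,0,-1,0,0,0.1,0,0,0,-1,0,0,0,0,0,0,-1,0,0,0,0,0,0,-1])

```text
time: 4.35
tcp_pos: [510.5, -112.0, 71.0]
orientation: [[-0.0, 1.0, 0.0], [1.0, 0.0, -0.0], [-0.0, 0.0, -1.0]]
wrist_force: [0.3, 0.3, -0.1]
width: -0.1
finger_force: 0.0
```

apply_moves(steps=[0.12,0,0.06,0,0,0,-1,0,0,0,0,0,0,-1,0,0,0,0,0,0,-1])

```text
time: 4.65
tcp_pos: [510.4, -108.8, 69.4]
orientation: [[-0.001, 1.0, -0.0], [1.0, 0.001, -0.0], [-0.0, -0.0, -1.0]]
wrist_force: [-0.2, 0.3, -0.3]
width: -0.2
finger_force: 0.0
```

```bash
python3 - <<'E'
from h import *
print(env.state()['wrist_force'],env.state()['tcp_pos'])
im,i=snap('wrist','w1.png');im2,_=snap('scene','s1.png')
a=cv2.resize(im[150:390,160:480],(480,360));b=cv2.resize(im2[150:290,200:390],(480,354))
cv2.imwrite('pics/c1.png',np.vstack([a[:300],b[:300]]))
E
```

```text
[-0.23900059  0.32428989 -0.28652579] [ 510.4138066  -108.79123053   69.37614303]
```

View pics/c1.png

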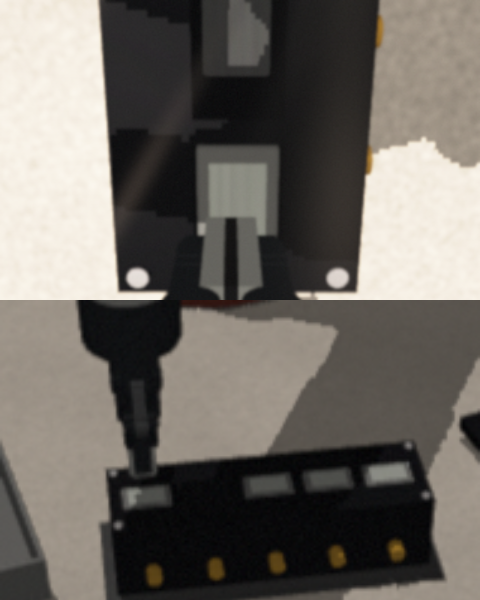

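```bash
python3 - <<'E'
from h import *
i=env.camera_info('wrist');s=env.camera_info('scene')
for p in([510.4,-108.8,69.4],[510.4,-108.8,75],[510.4,-108.8,82],[510.4,-108.8,88],[511,-87.5,75],[511,-129.5,75]):print(p,proj(i,p).round(1),proj(s,p).round(1))
a=cv2.imread('pics/w1.png')[200:320,240:400];b=cv2.imread('pics/s1.png')[190:260,210:330]
cv2.imwrite('pics/c2.png',np.vstack([cv2.resize(a,(480,300),interpolation=2)[:300],cv2.resize(b,(480,280),interpolation=2)]))
E
```

```text
[510.4, -108.8, 69.4] [312.5 283. ] [257.1 228.9]
[510.4, -108.8, 75] [312.4 287.7] [257.  226.9]
[510.4, -108.8, 82] [312.4 294. ] [256.8 224.2]
[510.4, -108.8, 88] [312.3 299.8] [256.6 222. ]
[511, -87.5, 75] [313.7 245.3] [267.4 226.1]
[511, -129.5, 75] [313.7 326.1] [246.9 228. ]
```

View pics/c2.png

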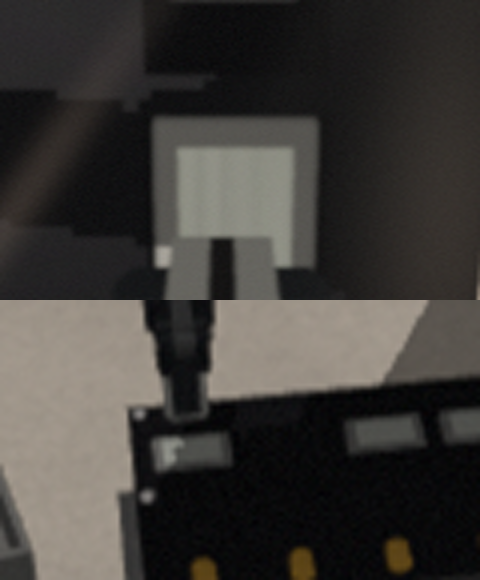

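Module 0 looks aligned, but the fingertip sits visibly about 10–20 mm above it, and the force is zero. I'll go down in small steps until I feel contact, and shift 1.5 mm in +x.

apply_moves(steps=[0,0.06,0.12,0,0,0,-1,0,0,0,0,0,0,-1,0,0,0,0,0,0,-1])

```text
time: 5.05
tcp_pos: [511.8, -109.0, 66.2]
orientation: [[-0.0, 1.0, -0.0], [1.0, 0.0, 0.0], [0.0, -0.0, -1.0]]
wrist_force: [0.8, 0.1, -0.4]
width: 0.2
finger_force: 0.0
```

apply_moves(steps=[0,0,0.12,0,0,0,-1,0,0,0,0,0,0,-1,0,0,0,0,0,0,-1])

```text
time: 5.35
tcp_pos: [511.8, -108.9, 63.2]
orientation: [[-0.0, 1.0, -0.0], [1.0, 0.0, -0.0], [-0.0, -0.0, -1.0]]
wrist_force: [0.5, 0.5, 0.7]
width: -0.2
finger_force: 0.0
```

apply_moves(steps=[0,0,0.12,0,0,0,-1,0,0,0,0,0,0,-1,0,0,0,0,0,0,-1])

```text
time: 5.65
tcp_pos: [511.8, -108.9, 60.3]
orientation: [[-0.0, 1.0, -0.0], [1.0, 0.0, 0.0], [0.0, -0.0, -1.0]]
wrist_force: [0.4, 0.5, -0.3]
width: 0.0
finger_force: 0.0
```

apply_moves(steps=[0,0,0.12,0,0,0,-1,0,0,0,0,0,0,-1,0,0,0,0,0,0,-1])

```text
time: 5.95
tcp_pos: [511.8, -108.9, 57.2]
orientation: [[-0.0, 1.0, -0.0], [1.0, 0.0, 0.0], [0.0, -0.0, -1.0]]
wrist_force: [-0.6, -0.1, -0.2]
width: 0.1
finger_force: 0.0
```

apply_moves(steps=[0,0,0.12,0,0,0,-1,0,0,0,0,0,0,-1,0,0,0,0,0,0,-1])

```text
time: 6.25
tcp_pos: [511.8, -108.9, 54.3]
orientation: [[-0.0, 1.0, -0.0], [1.0, 0.0, -0.0], [-0.0, -0.0, -1.0]]
wrist_force: [-0.0, 0.3, 0.2]
width: -0.2
finger_force: 0.0
```

```bash
python3 - <<'E'
from h import *
im,i=snap('wrist','w3.png');im2,s=snap('scene','s3.png')
p=env.state()['tcp_pos'];print(p,env.state()['wrist_force'],proj(i,p),proj(s,p))
a=im[200:320,240:400];b=im2[190:260,210:330]
cv2.imwrite('pics/c3.png',np.vstack([cv2.resize(a,(480,300),interpolation=2)[:300],cv2.resize(b,(480,280),interpolation=2)]))
E
```

```text
[ 511.91725723 -108.99743585   54.38489177] [-0.43845627 -0.01446226  0.6447094 ] [312.75371009 283.47712508] [257.55990884 234.96115596]
```

View pics/c3.png

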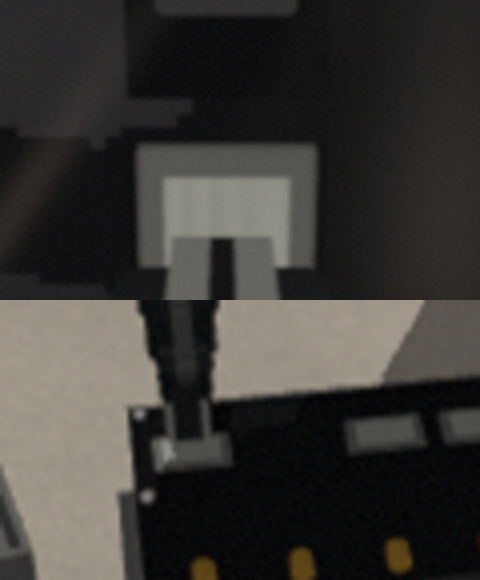

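The scene tip is at (257,225), which is z≈79, while the state reads 54. So the real fingertip is about 24 mm above the reported TCP, and I'll carry that offset. I keep descending.

apply_moves(steps=[0,0,0.1,0,0,0,-1,0,0,0,0,0,0,-1,0,0,0,0,0,0,-1])

```text
time: 6.65
tcp_pos: [511.8, -108.9, 51.8]
orientation: [[-0.0, 1.0, -0.0], [1.0, 0.0, 0.0], [0.0, -0.0, -1.0]]
wrist_force: [-0.3, 0.3, 0.1]
width: -0.3
finger_force: 0.0
```

apply_moves(steps=[0,0,0.08,0,0,0,-1,0,0,0,0,0,0,-1,0,0,0,0,0,0,-1])

```text
time: 6.95
tcp_pos: [511.8, -108.9, 49.8]
orientation: [[-0.0, 1.0, -0.0], [1.0, 0.0, 0.0], [0.0, -0.0, -1.0]]
wrist_force: [1.2, 0.1, 0.2]
width: -0.0
finger_force: 0.0
```

apply_moves(steps=[0,0,0.08,0,0,0,-1,0,0,0,0,0,0,-1,0,0,0,0,0,0,-1])

```text
time: 7.25
tcp_pos: [511.8, -108.9, 47.8]
orientation: [[-0.0, 1.0, -0.0], [1.0, 0.0, -0.0], [-0.0, -0.0, -1.0]]
wrist_force: [-0.0, 1.0, 0.2]
width: -0.0
finger_force: 0.0
```

apply_moves(steps=[0,0,0.08,0,0,0,-1,0,0,0,0,0,0,-1,0,0,0,0,0,0,-1])

```text
time: 7.55
tcp_pos: [511.9, -108.9, 45.8]
orientation: [[-0.0, 1.0, -0.0], [1.0, 0.0, -0.0], [-0.0, -0.0, -1.0]]
wrist_force: [0.9, 0.1, 1.3]
width: -0.2
finger_force: 0.0
```

apply_moves(steps=[0,0,0.08,0,0,0,-1,0,0,0,0,0,0,-1,0,0,0,0,0,0,-1])

```text
time: 7.85
tcp_pos: [512.2, -109.1, 44.2]
orientation: [[-0.0, 1.0, 0.001], [1.0, 0.0, -0.0], [-0.0, 0.001, -1.0]]
wrist_force: [-0.2, 0.2, 3.5]
width: -0.4
finger_force: 1.9
```

apply_moves(steps=[0,0,0.08,0,0,0,-1,0,0,0,0,0,0,-1,0,0,0,0,0,0,-1])

```text
time: 8.15
tcp_pos: [512.1, -109.1, 42.0]
orientation: [[-0.0, 1.0, 0.0], [1.0, 0.0, -0.0], [-0.0, 0.0, -1.0]]
wrist_force: [0.8, 0.7, 3.5]
width: -0.2
finger_force: 2.0
```

Contact came at TCP z≈45.5, so the fingertip offset is about +29.5 mm. I push about 7 mm to z≈38.5, then lift.

apply_moves(steps=[0,0,0.1,0,0,0,-1,0,0,0.04,0,0,0,-1,0,0,0,0,0,0,-1,0,0,0,0,0,0,-1])

```text
time: 8.55
tcp_pos: [512.1, -109.1, 38.5]
orientation: [[-0.0, 1.0, 0.0], [1.0, 0.0, -0.0], [-0.0, 0.0, -1.0]]
wrist_force: [1.4, 0.6, 3.8]
width: 0.1
finger_force: 2.1
```

apply_moves(steps=[0,0,-1,0,0,0,-1,0,0,-1,0,0,0,-1,0,0,-1,0,0,0,1,0,0,-0.6,0,0,0,1,0,0,0,0,0,0,1,0,0,0,0,0,0,1])

```text
time: 9.15
tcp_pos: [511.6, -108.8, 127.4]
orientation: [[-0.0, 1.0, -0.001], [1.0, 0.0, 0.0], [0.0, -0.001, -1.0]]
wrist_force: [-0.7, -0.2, -0.2]
width: 58.0
finger_force: 0.0
```

```bash
python3 - <<'E'
from h import *
print(env.state()['tcp_pos'],env.state()['width'])
im,i=snap('wrist','w4.png');im2,s=snap('scene','s4.png')
a=im[100:400,120:520];b=im2[160:290,190:400]
cv2.imwrite('pics/c4.png',np.vstack([cv2.resize(a,(400,300)),cv2.resize(b,(480,297))[:,:400]]))
E
```

```text
[ 511.61290908 -108.83581755  127.35471109] 57.99662194970542
```

View pics/c4.png

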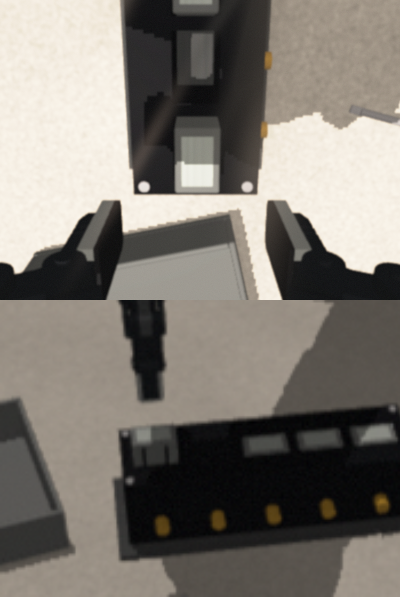

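Module 0 now stands proud of the block (wrist crop (197,155)), and the open fingers clear it. I descend to TCP z≈50 and grip.

apply_moves(steps=[0,0,0,0,0,0,1,0,0,1,0,0,0,1,0,0,1,0,0,0,1,0,0,1,0,0,0,1,0,0,0.08,0,0,0,1,0,0,0,0,0,0,-1,0,0,0,0,0,0,-1,0,0,0,0,0,0,-1,0,0,0,0,0,0,-1,0,0,0,0,0,0,-1], newtons=40)

```text
time: 10.25
tcp_pos: [512.5, -109.3, 52.2]
orientation: [[-0.0, 1.0, 0.001], [1.0, 0.0, -0.001], [-0.001, 0.001, -1.0]]
wrist_force: [0.9, 0.5, 0.7]
width: 25.1
finger_force: 45.6
```

apply_moves(steps=[0,0,0,0,0,0,-1,0,0,0,0,0,0,-1,0,0,-0.5,0,0,0,-1,0,0,-1,0,0,0,-1,0,0,-1,0,0,0,-1,0,0,-1,0,0,0,-1,0,0,-0.5,0,0,0,-1,0,0,0,0,0,0,-1])

```text
time: 11.05
tcp_pos: [512.8, -109.4, 153.4]
orientation: [[-0.0, 1.0, 0.002], [1.0, 0.0, -0.001], [-0.001, 0.002, -1.0]]
wrist_force: [0.2, -0.6, -0.2]
width: 25.1
finger_force: 45.4
```

```bash
cat > t.py <<'E'
from h import *
def tray(f):
    im,i=snap('top',f);g=cv2.cvtColor(im,cv2.COLOR_BGR2GRAY);h=cv2.cvtColor(im,cv2.COLOR_BGR2HSV)
    t=(g<100).astype(np.uint8);t[:,:415]=0;t[362:]=0;t[:,600:]=0;t[:205]=0
    t=cv2.morphologyEx(t,cv2.MORPH_OPEN,np.ones((5,5)))
    k=max(cv2.findContours(t,0,2)[0],key=cv2.contourArea)
    b=cv2.boxPoints(cv2.minAreaRect(k));w=np.array([ray(i,u,v,45)[:2] for u,v in b])
    c=w.mean(0);e=[w[1]-w[0],w[2]-w[1]];l=[np.linalg.norm(x) for x in e];y=e[int(np.argmax(l))];y=y*np.sign(y[1])
    print('tray',c.round(1),np.round(l),'yaw',np.degrees(np.arctan2(-y[0],y[1])).round(1))
if __name__=='__main__':
    import sys;s=env.state();print(s['time'],s['tcp_pos'].round(1),s['width']);tray(sys.argv[1])
E
python3 t.py t1.png
```

```text
11.05 [ 512.8 -109.4  153.4] 25.08412636644738
tray [ 504.6 -307. ] [284. 302.] yaw 89.7
```

Grasp confirmed (width 25 mm). The arm spoils the top-view mask here, so I'll go to the tray and check with the wrist and scene cameras.

apply_moves(steps=[-1,0,0,0,0,0,-1,-1,-0.1,0,0,0,0,-1,-1,-0.1,0,0,0,0,-1,-1,-0.1,0,0,0,0,-1,-1,-0.1,0,0,0,0,-1,-1,-0.1,0,0,0,0,-1,-1,-0.1,0,0,0,0,-1,-1,0,0,0,0,0,-1,-1,0,0,0,0,0,-1,0,0,0,0,0,0,-1])

```text
time: 12.1
tcp_pos: [495.8, -335.9, 149.0]
orientation: [[0.002, 1.0, -0.002], [1.0, -0.002, 0.001], [0.001, -0.002, -1.0]]
wrist_force: [0.8, 0.3, -1.6]
width: 24.8
finger_force: 45.4
```

```bash
python3 - <<'E'
from h import *
print(env.state()['tcp_pos'],env.state()['width'])
im,i=snap('wrist','w5.png');im2,s=snap('scene','s5.png')
for c in ([548.1,-179.7],[600,-408],[412.7,-444.9],[361.4,-219.6]):
    for I,a in((i,im),(s,im2)):
        u,v=proj(I,c+[45]).astype(int);cv2.circle(a,(int(u),int(v)),3,(0,0,255),-1)
cv2.imwrite('pics/c5.png',np.hstack([cv2.resize(im,(400,300)),cv2.resize(im2[100:400,40:440],(400,300))]))
E
```

```text
[ 495.7646146  -335.88025881  149.02926818] 24.82820644104769
```

View pics/c5.png

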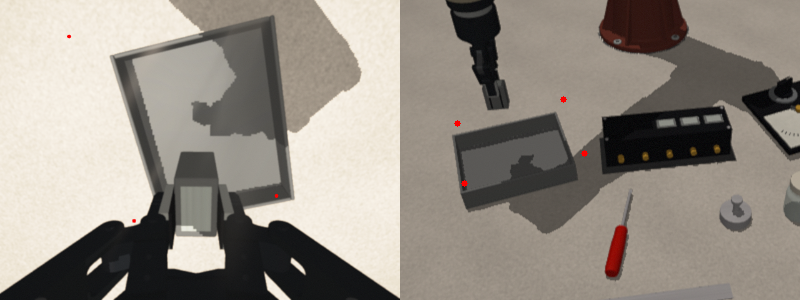

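The pictures show the tray has already been knocked: its rim corners no longer match the red marks. In the wrist view the rim corners are at (179,91), (437,27) and (469,315). In the scene view they are at (93,235), (196,213), (217,278) and (107,308).

```bash
python3 - <<'E'
from h import *
i=env.camera_info('wrist');s=env.camera_info('scene')
for p in((179,91),(437,27),(469,315)):print('w',ray(i,*p,45).round(1))
q=[ray(s,*p,45)[:2] for p in((93,235),(196,213),(217,272),(107,299))]
for a in q:print('s',a.round(1))
print(np.mean(q,0))
a=cv2.imread('pics/s5.png');print([proj(s,[504,-300,45]),proj(s,[495,-336,75])])
cv2.imwrite('pics/c6.png',cv2.resize(a[180:330,70:270],None,fx=4,fy=4))
E
```

```text
w [ 405.  -237.5   45. ]
w [ 576.4 -198.9   45. ]
w [ 622.3 -407.    45. ]
s [ 450.4 -448.6]
s [ 407.2 -236.5]
s [ 599.9 -195.4]
s [ 641.5 -397.9]
[ 524.75823121 -319.58830921]
[array([164.42498854, 244.88342922]), array([143.89601286, 232.62992937])]
```

View pics/c6.png

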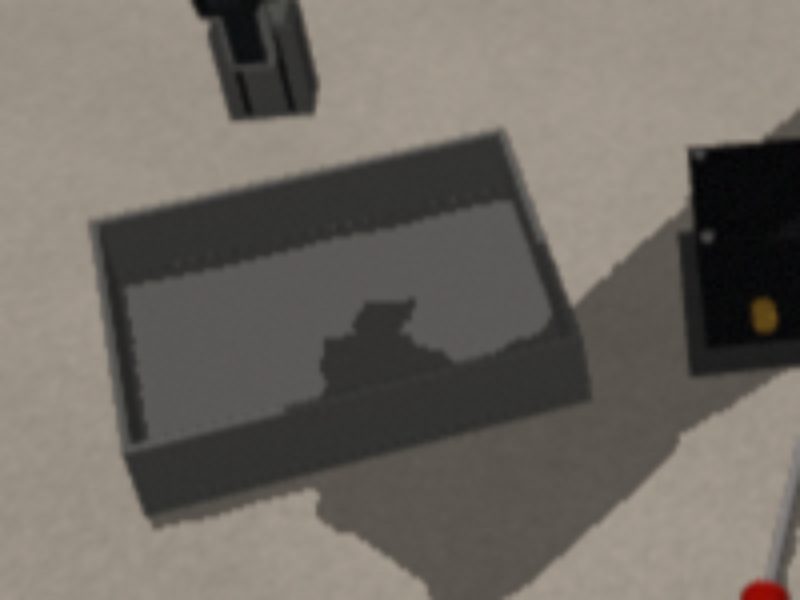

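The corners give tray centre ≈(515,−322) and yaw ≈12° (edges 216 and 173 mm, which is plausible). The first slot is (530,−392).

apply_moves(steps=[-0.8,0.5,0,0,0,0,-1,-0.8,0.5,0,0,0,0,-1,-0.66,0.36,0,0,0,0,-1,0,0,1,0,0,0,-1,0,0,1,0,0,0,-1,0,0,1,0,0,0,-1,0,0,1,0,0,0,-1,0,0,0.8,0,0,0,-1,0,0,0.4,0,0,0,-1,0,0,0,0,0,0,-1])

```text
time: 13.2
tcp_pos: [530.2, -388.6, 19.5]
orientation: [[-0.001, 1.0, -0.002], [1.0, 0.001, 0.002], [0.002, -0.002, -1.0]]
wrist_force: [0.0, -0.1, -0.4]
width: 25.1
finger_force: 45.4
```

apply_moves(steps=[0,0,0.16,0,0,0,-1,0,0,0,0,0,0,-1,0,0,0,0,0,0,-1])

```text
time: 13.5
tcp_pos: [531.4, -390.9, 18.4]
orientation: [[-0.0, 1.0, 0.001], [1.0, 0.0, -0.001], [-0.001, 0.001, -1.0]]
wrist_force: [0.1, 0.3, -0.6]
width: 24.9
finger_force: 45.4
```

apply_moves(steps=[0,0,0.2,0,0,0,-1,0,0,0,0,0,0,-1,0,0,0,0,0,0,-1])

```text
time: 13.8
tcp_pos: [530.8, -390.4, 12.2]
orientation: [[-0.0, 1.0, -0.0], [1.0, 0.0, 0.0], [0.0, -0.0, -1.0]]
wrist_force: [0.7, -0.8, -1.1]
width: 25.1
finger_force: 45.4
```

apply_moves(steps=[0,0,0.1,0,0,0,-1,0,0,0,0,0,0,-1,0,0,0,0,0,0,-1])

```text
time: 14.1
tcp_pos: [530.9, -390.4, 9.9]
orientation: [[-0.0, 1.0, -0.0], [1.0, 0.0, -0.0], [-0.0, -0.0, -1.0]]
wrist_force: [0.3, -0.4, 0.2]
width: 24.7
finger_force: 45.4
```

apply_moves(steps=[0,0,0,0,0,0,0.1,0,0,0,0,0,0,0.1,0,0,0,0,0,0,0.1,0,0,0,0,0,0,0.1,0,0,-1,0,0,0,0.1,0,0,-1,0,0,0,0.1,0,0,-1,0,0,0,0.1,0,0,-1,0,0,0,-1,0,0,-0.2,0,0,0,-1])

```text
time: 15.0
tcp_pos: [532.2, -391.8, 118.6]
orientation: [[-0.0, 1.0, 0.003], [1.0, 0.0, -0.004], [-0.004, 0.003, -1.0]]
wrist_force: [-0.1, -0.5, 0.3]
width: 18.7
finger_force: 0.0
```

```bash
python3 - <<'E'
from h import *
print(env.state()['tcp_pos'],env.state()['width'])
im,i=snap('wrist','w7.png');im2,s=snap('scene','s7.png')
cv2.imwrite('pics/c7.png',np.hstack([cv2.resize(im,(400,300)),cv2.resize(im2[150:330,60:300],(400,300))]))
E
```

```text
[ 532.19553712 -391.79011173  118.60348562] 18.725732503298186
```

View pics/c7.png

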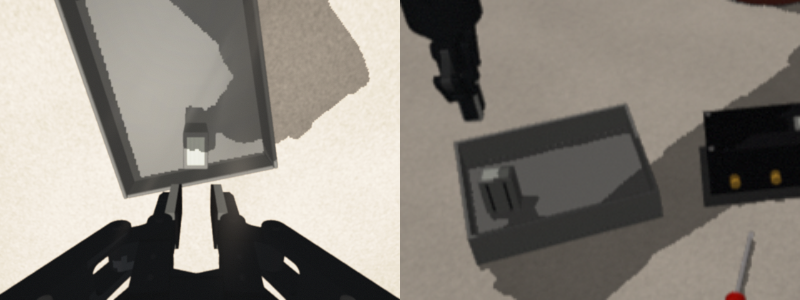

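Module 0 stands in the tray near its −y end. Next I press bays 2, 3 and 4 in a row.

apply_moves(steps=[1,0,0,0,0,0,-1,1,-0.1,0,0,0,0,-1,1,-0.1,0,0,0,0,-1,1,-0.1,0,0,0,0,-1,1,-0.1,0,0,0,0,-1,1,-0.1,0,0,0,0,-1,1,-0.1,0,0,0,0,-1,1,-0.1,0,0,0,0,-1,1,-0.1,0,0,0,0,-1,1,0,0,0,0,0,-1])

```text
time: 16.1
tcp_pos: [509.8, -139.0, 113.0]
orientation: [[-0.0, 1.0, -0.002], [1.0, 0.0, 0.001], [0.001, -0.002, -1.0]]
wrist_force: [-0.4, 0.1, -0.3]
width: -0.3
finger_force: 0.0
```

apply_moves(steps=[1,0,0,0,0,0,-1,1,0,0,0,0,0,-1,1,0,0,0,0,0,-1,1,0,0,0,0,0,-1,1,0,0,0,0,0,-1,0.3,0,0,0,0,0,-1,0,0,0,0,0,0,-1,0,0,0,0,0,0,-1])

```text
time: 16.9
tcp_pos: [510.6, -8.5, 114.1]
orientation: [[-0.0, 1.0, -0.001], [1.0, 0.0, -0.0], [-0.0, -0.001, -1.0]]
wrist_force: [-0.0, -0.6, 0.0]
width: 0.1
finger_force: 0.0
```

apply_moves(steps=[0,0.05,1,0,0,0,-1,0,0,1,0,0,0,-1,0,0,0.6,0,0,0,-1,0,0,0.2,0,0,0,-1,0,0,0,0,0,0,-1,0,0,0,0,0,0,-1])

```text
time: 17.5
tcp_pos: [512.8, -8.4, 45.9]
orientation: [[0.0, 1.0, 0.001], [1.0, -0.0, -0.0], [-0.0, 0.001, -1.0]]
wrist_force: [0.7, 0.0, 1.0]
width: -0.0
finger_force: 0.0
```

apply_moves(steps=[0,0,0.1,0,0,0,-1,0,0,0.1,0,0,0,-1,0,0,0,0,0,0,-1,0,0,0,0,0,0,-1])

```text
time: 17.9
tcp_pos: [512.8, -8.2, 40.4]
orientation: [[-0.0, 1.0, 0.001], [1.0, 0.0, -0.001], [-0.001, 0.001, -1.0]]
wrist_force: [0.9, -1.3, 3.6]
width: -0.3
finger_force: 2.1
```

apply_moves(steps=[0,0,0.08,0,0,0,-1,0,0,0,0,0,0,-1,0,0,0,0,0,0,-1,0,0,-1,0,0,0,-1,0,0,-1,0,0,0,-1,0,0,-1,0,0,0,-1,1,0,0,0,0,0,-1,1,0,0,0,0,0,-1,0,0,0,0,0,0,-1,0,0,0,0,0,0,-1])

```text
time: 18.9
tcp_pos: [511.5, 42.5, 112.2]
orientation: [[-0.001, 1.0, -0.001], [1.0, 0.001, 0.0], [0.0, -0.001, -1.0]]
wrist_force: [1.0, -0.2, -0.5]
width: -0.2
finger_force: 0.0
```

apply_moves(steps=[0,0,1,0,0,0,-1,0,0,1,0,0,0,-1,0,0,0.7,0,0,0,-1,0,0,0.2,0,0,0,-1,0,0,0,0,0,0,-1,0,0,0,0,0,0,-1])

```text
time: 19.5
tcp_pos: [512.5, 41.5, 41.4]
orientation: [[0.0, 1.0, 0.001], [1.0, -0.0, -0.0], [-0.0, 0.001, -1.0]]
wrist_force: [-2.8, -0.7, 3.4]
width: -0.0
finger_force: 1.5
```

apply_moves(steps=[0,0,0.12,0,0,0,-1,0,0,0,0,0,0,-1,0,0,0,0,0,0,-1])

```text
time: 19.8
tcp_pos: [512.5, 41.8, 38.2]
orientation: [[-0.0, 1.0, 0.001], [1.0, 0.0, -0.001], [-0.001, 0.001, -1.0]]
wrist_force: [-2.1, -1.3, 5.0]
width: -0.2
finger_force: 2.2
```

apply_moves(steps=[0,0,-1,0,0,0,-1,0,0,-1,0,0,0,-1,0,0,-1,0,0,0,-1,1,0,0,0,0,0,-1,1,0,0,0,0,0,-1,0,0,0,0,0,0,-1,0,0,1,0,0,0,-1,0,0,1,0,0,0,-1,0,0,0.8,0,0,0,-1,0,0,0.08,0,0,0,-1])

```text
time: 20.8
tcp_pos: [511.4, 91.8, 38.7]
orientation: [[-0.0, 1.0, -0.002], [1.0, 0.0, 0.0], [0.0, -0.002, -1.0]]
wrist_force: [1.3, -0.3, 3.9]
width: 0.1
finger_force: 1.9
```

apply_moves(steps=[0,0,0.08,0,0,0,-1,0,0,0,0,0,0,-1,0,0,0,0,0,0,-1])

```text
time: 21.1
tcp_pos: [512.6, 91.8, 39.4]
orientation: [[-0.0, 1.0, 0.001], [1.0, 0.0, -0.0], [-0.0, 0.001, -1.0]]
wrist_force: [-1.2, -0.6, 4.9]
width: 0.1
finger_force: 2.0
```

apply_moves(steps=[0,0,0.04,0,0,0,-1,0,0,0,0,0,0,-1,0,0,0,0,0,0,-1,0,0,-1,0,0,0,-1,0,0,-1,0,0,0,-1,0,0,-1,0,0,0,1,0,0,0,0,0,0,1,0,0,0,0,0,0,1,0,0,0,0,0,0,1,0,0,0,0,0,0,1])

```text
time: 22.1
tcp_pos: [511.3, 92.1, 111.1]
orientation: [[-0.0, 1.0, -0.002], [1.0, 0.0, 0.0], [0.0, -0.002, -1.0]]
wrist_force: [-0.7, 0.3, -0.1]
width: 72.3
finger_force: 0.0
```

apply_moves(steps=[0,0,1,0,0,0,1,0,0,1,0,0,0,1,0,0,0.5,0,0,0,1,0,0,0,0,0,0,-1,0,0,0,0,0,0,-1,0,0,0,0,0,0,-1,0,0,0,0,0,0,-1,0,0,0,0,0,0,-1,0,0,0,0,0,0,-1,0,0,0,0,0,0,-1])

```text
time: 23.1
tcp_pos: [512.6, 92.0, 50.3]
orientation: [[-0.0, 1.0, 0.001], [1.0, 0.0, -0.0], [-0.0, 0.001, -1.0]]
wrist_force: [1.5, -0.2, 2.2]
width: 24.6
finger_force: 46.0
```

Module 4 is gripped (24.6 mm). I carry it to slot (520,−345).

apply_moves(steps=[0,0,-1,0,0,0,-1,0,0,-1,0,0,0,-1,0,0,-1,0,0,0,-1,0,0,-1,0,0,0,-1,-1,0.1,0,0,0,0,-1,-1,0.1,0,0,0,0,-1,-1,0.1,0,0,0,0,-1,-1,0,0,0,0,0,-1,-1,0,0,0,0,0,-1,-1,0,0,0,0,0,-1])

```text
time: 24.1
tcp_pos: [519.2, -58.8, 149.6]
orientation: [[-0.0, 1.0, -0.001], [1.0, 0.0, 0.0], [0.0, -0.001, -1.0]]
wrist_force: [0.4, 0.6, -1.4]
width: 24.7
finger_force: 45.7
```

apply_moves(steps=[-1,0,0,0,0,0,-1,-1,0,0,0,0,0,-1,-1,0,0,0,0,0,-1,-1,0,0,0,0,0,-1,-1,0,0,0,0,0,-1,-1,0,0,0,0,0,-1,-1,0,0,0,0,0,-1,-1,0,0,0,0,0,-1,-1,0,0,0,0,0,-1,-1,0,0,0,0,0,-1])

```text
time: 25.1
tcp_pos: [519.3, -308.7, 149.5]
orientation: [[-0.0, 1.0, -0.001], [1.0, 0.0, 0.001], [0.001, -0.001, -1.0]]
wrist_force: [0.8, -0.7, -0.2]
width: 25.1
finger_force: 45.7
```

apply_moves(steps=[-1,0,0,0,0,0,-1,-0.5,0,0,0,0,0,-1,0,0,0,0,0,0,-1,0,0,0,0,0,0,-1])

```text
time: 25.5
tcp_pos: [519.6, -344.6, 149.6]
orientation: [[-0.0, 1.0, -0.001], [1.0, 0.0, 0.001], [0.001, -0.001, -1.0]]
wrist_force: [-0.3, 0.4, -0.6]
width: 24.8
finger_force: 45.7
```

```bash
python3 - <<'E'
from h import *
print(env.state()['tcp_pos'],env.state()['width'])
im2,s=snap('scene','s8.png')
# compare tray with previous scene image s7 in tray region excluding gripper
o=cv2.imread('pics/s7.png')
d=cv2.absdiff(im2,o).max(2);print([(d[y:y+20,80:120]>25).mean().round(2) for y in range(220,320,20)],[(d[270:310,x:x+20]>25).mean().round(2) for x in range(80,240,20)])
c=[[450.4,-448.6],[407,-237],[579,-199],[623,-408]]
for q in c:
    u,v=proj(s,q+[45]).astype(int);cv2.circle(im2,(int(u),int(v)),2,(0,0,255),-1)
cv2.imwrite('pics/c8.png',cv2.resize(im2[150:330,60:300],(640,480)))
E
```

```text
[ 519.61023128 -344.60254645  149.64801316] 24.8388872745011
[np.float64(0.05), np.float64(0.02), np.float64(0.0), np.float64(0.03), np.float64(0.06)] [np.float64(0.0), np.float64(0.03), np.float64(0.22), np.float64(0.17), np.float64(0.04), np.float64(0.0), np.float64(0.12), np.float64(0.3)]
```

The tray has not moved (its left edge region is unchanged). I lower the module and release.

apply_moves(steps=[0,0,1,0,0,0,-1,0,0,1,0,0,0,-1,0,0,1,0,0,0,-1,0,0,1,0,0,0,-1,0,0,0.8,0,0,0,-1,0,0,0.4,0,0,0,-1,0,0,0.2,0,0,0,-1,0,0,0,0,0,0,-1,0,0,0,0,0,0,-1])

```text
time: 26.45
tcp_pos: [520.3, -345.8, 16.2]
orientation: [[-0.0, 1.0, 0.001], [1.0, 0.0, -0.001], [-0.001, 0.001, -1.0]]
wrist_force: [-0.3, -0.1, -1.1]
width: 24.9
finger_force: 45.7
```

apply_moves(steps=[0,0,0.1,0,0,0,-1,0,0,0,0,0,0,-1,0,0,0,0,0,0,-1])

```text
time: 26.75
tcp_pos: [519.8, -345.6, 12.7]
orientation: [[-0.0, 1.0, 0.0], [1.0, 0.0, -0.0], [-0.0, 0.0, -1.0]]
wrist_force: [-0.3, 0.3, -0.3]
width: 25.2
finger_force: 45.7
```

apply_moves(steps=[0,0,0.14,0,0,0,-1,0,0,0,0,0,0,-1,0,0,0,0,0,0,0.1,0,0,0,0,0,0,0.1,0,0,0,0,0,0,0.1,0,0,0,0,0,0,0.1,0,0,-1,0,0,0,0.1,0,0,-1,0,0,0,1,0,0,-1,0,0,0,1,0,0,-1,0,0,0,1])

```text
time: 27.75
tcp_pos: [519.7, -345.4, 110.0]
orientation: [[-0.0, 1.0, 0.0], [1.0, 0.0, -0.0], [-0.0, 0.0, -1.0]]
wrist_force: [0.3, 0.0, -0.3]
width: 84.9
finger_force: 0.0
```

apply_moves(steps=[1,-0.1,0,0,0,0,1,1,-0.1,0,0,0,0,1,1,-0.1,0,0,0,0,1,1,0,0,0,0,0,1,1,0,0,0,0,0,1,1,0,0,0,0,0,1,1,0,0,0,0,0,1,1,0,0,0,0,0,1,1,0,0,0,0,0,1,1,0,0,0,0,0,1])

```text
time: 28.75
tcp_pos: [512.1, -94.5, 109.0]
orientation: [[-0.0, 1.0, 0.0], [1.0, 0.0, -0.0], [-0.0, 0.0, -1.0]]
wrist_force: [-0.0, 0.7, 0.0]
width: 85.7
finger_force: 0.0
```

apply_moves(steps=[1,0,0,0,0,0,1,1,0,0,0,0,0,1,1,0,0,0,0,0,1,1,0,0,0,0,0,1,1,0,0,0,0,0,1,0.5,0,0,0,0,0,1,0,0,0,0,0,0,1,0,0,0,0,0,0,1])

```text
time: 29.55
tcp_pos: [512.2, 41.5, 108.9]
orientation: [[-0.001, 1.0, 0.0], [1.0, 0.001, -0.0], [-0.0, 0.0, -1.0]]
wrist_force: [-0.8, 0.2, 0.6]
width: 85.1
finger_force: 0.0
```

Down 58 mm, grip, raise.

apply_moves(steps=[0,0,1,0,0,0,1,0,0,1,0,0,0,1,0,0,0.35,0,0,0,1,0,0,0,0,0,0,-1,0,0,0,0,0,0,-1,0,0,0,0,0,0,-1,0,0,0,0,0,0,-1,0,0,0,0,0,0,-1,0,0,0,0,0,0,-1,0,0,0,0,0,0,-1])

```text
time: 30.55
tcp_pos: [512.6, 42.0, 50.5]
orientation: [[-0.0, 1.0, 0.001], [1.0, 0.0, -0.0], [-0.0, 0.001, -1.0]]
wrist_force: [0.9, -0.3, 0.9]
width: 25.1
finger_force: 46.0
```

apply_moves(steps=[0,0,-1,0,0,0,-1,0,0,-1,0,0,0,-1,0,0,-1,0,0,0,-1,0,0,-1,0,0,0,-1,-1,0,0,0,0,0,-1,-1,0,0,0,0,0,-1,-1,0,0,0,0,0,-1,-1,0,0,0,0,0,-1,-1,0,0,0,0,0,-1,-1,0,0,0,0,0,-1])

```text
time: 31.55
tcp_pos: [511.7, -108.7, 149.8]
orientation: [[-0.0, 1.0, -0.001], [1.0, 0.0, 0.0], [0.0, -0.001, -1.0]]
wrist_force: [1.4, 0.5, -0.8]
width: 25.1
finger_force: 45.8
```

apply_moves(steps=[-1,0,0,0,0,0,-1,-1,0,0,0,0,0,-1,-1,0,0,0,0,0,-1,-1,0,0,0,0,0,-1,-1,0,0,0,0,0,-1,-1,0,0,0,0,0,-1,-1,0,0,0,0,0,-1,-0.6,0,0,0,0,0,-1,0,0,0,0,0,0,-1])

```text
time: 32.45
tcp_pos: [511.8, -299.3, 149.6]
orientation: [[0.002, 1.0, -0.001], [1.0, -0.002, 0.0], [0.0, -0.001, -1.0]]
wrist_force: [0.2, 0.2, -1.5]
width: 24.8
finger_force: 45.8
```

apply_moves(steps=[0,0,1,0,0,0,-1,0,0,1,0,0,0,-1,0,0,1,0,0,0,-1,0,0,1,0,0,0,-1,0,0,0.8,0,0,0,-1,0,0,0.5,0,0,0,-1,0,0,0.2,0,0,0,-1,0,0,0,0,0,0,-1,0,0,0,0,0,0,-1])

```text
time: 33.35
tcp_pos: [512.8, -298.3, 13.8]
orientation: [[-0.0, 1.0, 0.001], [1.0, 0.0, -0.001], [-0.001, 0.001, -1.0]]
wrist_force: [-0.4, -0.4, -0.4]
width: 25.4
finger_force: 45.7
```

apply_moves(steps=[0,0,0.14,0,0,0,-1,0,0,0,0,0,0,-1,0,0,0,0,0,0,0.1,0,0,0,0,0,0,0.1,0,0,0,0,0,0,0.1,0,0,0,0,0,0,0.1,0,0,-1,0,0,0,0.1,0,0,-1,0,0,0,1,0,0,-1,0,0,0,1,0,0,-1,0,0,0,1])

```text
time: 34.35
tcp_pos: [512.1, -297.9, 110.2]
orientation: [[-0.0, 1.0, 0.0], [1.0, 0.0, -0.0], [-0.0, 0.0, -1.0]]
wrist_force: [1.7, -0.6, -0.4]
width: 85.5
finger_force: 0.0
```

apply_moves(steps=[1,0,0,0,0,0,1,1,0,0,0,0,0,1,1,0,0,0,0,0,1,1,0,0,0,0,0,1,1,0,0,0,0,0,1,1,0,0,0,0,0,1,1,0,0,0,0,0,1,1,0,0,0,0,0,1,1,0,0,0,0,0,1,1,0,0,0,0,0,1])

```text
time: 35.35
tcp_pos: [512.1, -47.0, 109.3]
orientation: [[-0.0, 1.0, 0.0], [1.0, 0.0, -0.0], [-0.0, 0.0, -1.0]]
wrist_force: [-0.3, 0.2, 0.1]
width: 85.4
finger_force: 0.0
```

apply_moves(steps=[1,0,0,0,0,0,1,0.6,0,0,0,0,0,1,0,0,0,0,0,0,1,0,0,0,0,0,0,1])

```text
time: 35.75
tcp_pos: [512.3, -8.3, 109.2]
orientation: [[-0.001, 1.0, 0.0], [1.0, 0.001, -0.001], [-0.001, 0.0, -1.0]]
wrist_force: [-0.8, -0.4, 0.4]
width: 85.3
finger_force: 0.0
```

apply_moves(steps=[0,0,1,0,0,0,1,0,0,1,0,0,0,1,0,0,0.35,0,0,0,1,0,0,0,0,0,0,-1,0,0,0,0,0,0,-1,0,0,0,0,0,0,-1,0,0,0,0,0,0,-1,0,0,0,0,0,0,-1,0,0,0,0,0,0,-1,0,0,0,0,0,0,-1])

```text
time: 36.75
tcp_pos: [512.6, -8.1, 50.8]
orientation: [[-0.0, 1.0, 0.001], [1.0, 0.0, -0.0], [-0.0, 0.001, -1.0]]
wrist_force: [1.2, -0.1, 0.9]
width: 24.9
finger_force: 46.1
```

apply_moves(steps=[0,0,-1,0,0,0,-1,0,0,-1,0,0,0,-1,0,0,-1,0,0,0,-1,0,0,-1,0,0,0,-1,-1,0,0,0,0,0,-1,-1,-0.1,0,0,0,0,-1,-1,-0.1,0,0,0,0,-1,-1,-0.1,0,0,0,0,-1,-1,-0.1,0,0,0,0,-1,-1,0,0,0,0,0,-1])

```text
time: 37.75
tcp_pos: [501.6, -158.7, 150.1]
orientation: [[-0.0, 1.0, -0.001], [1.0, 0.0, 0.0], [0.0, -0.001, -1.0]]
wrist_force: [0.8, -0.6, -0.8]
width: 24.9
finger_force: 45.8
```

apply_moves(steps=[-1,0,0,0,0,0,-1,-1,0,0,0,0,0,-1,-1,0,0,0,0,0,-1,-0.7,0,0,0,0,0,-1,0,0,0,0,0,0,-1,0,0,0,0,0,0,-1])

```text
time: 38.35
tcp_pos: [502.0, -250.0, 150.1]
orientation: [[0.0, 1.0, -0.001], [1.0, -0.0, 0.001], [0.001, -0.001, -1.0]]
wrist_force: [-0.6, 0.4, 0.2]
width: 24.8
finger_force: 45.8
```

```bash
python3 - <<'E'
from h import *
im,i=snap('wrist','w9.png');im2,s=snap('scene','s9.png')
cv2.imwrite('pics/c9.png',np.hstack([cv2.resize(im,(400,300)),cv2.resize(im2[150:330,60:300],(400,300))]))
E
```

```text
(no output)
```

View pics/c9.png

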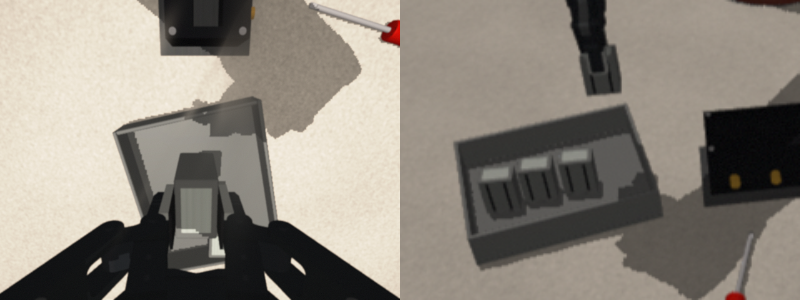

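Three modules stand in the tray, which is in the same place, with free room at its +y end for the last one. I lower it there.

apply_moves(steps=[0,0,1,0,0,0,-1,0,0,1,0,0,0,-1,0,0,1,0,0,0,-1,0,0,1,0,0,0,-1,0,0,0.8,0,0,0,-1,0,0,0.5,0,0,0,-1,0,0,0.2,0,0,0,-1,0,0,0,0,0,0,-1,0,0,0,0,0,0,-1])

```text
time: 39.35
tcp_pos: [502.8, -250.8, 14.0]
orientation: [[-0.0, 1.0, 0.001], [1.0, 0.0, -0.001], [-0.001, 0.001, -1.0]]
wrist_force: [0.3, -0.1, -0.1]
width: 24.8
finger_force: 45.8
```

apply_moves(steps=[0,0,0.14,0,0,0,-1,0,0,0,0,0,0,-1,0,0,0,0,0,0,0.1,0,0,0,0,0,0,0.1,0,0,0,0,0,0,0.1,0,0,0,0,0,0,0.1,0,0,-1,0,0,0,0.1,0,0,-1,0,0,0,0.1,0,0,-1,0,0,0,0.1,0,0,-1,0,0,0,0.1])

```text
time: 40.35
tcp_pos: [502.1, -250.4, 110.4]
orientation: [[-0.0, 1.0, 0.0], [1.0, 0.0, -0.0], [-0.0, 0.0, -1.0]]
wrist_force: [-0.2, -0.3, -0.4]
width: 47.0
finger_force: 0.0
```

All the modules are out. Before going on, I check numerically that the tray holds four bright module tops, and compute the gauge geometry.

apply_moves(steps=[1,-0.2,-0.4,0,0,0,1,1,-0.2,-0.4,0,0,0,1,1,-0.2,-0.4,0,0,0,1,1,-0.2,0,0,0,0,1,1,-0.2,0,0,0,0,1,1,-0.2,0,0,0,0,1,1,-0.2,0,0,0,0,1,1,-0.2,0,0,0,0,1,1,-0.2,0,0,0,0,1,1,-0.2,0,0,0,0,1])

```text
time: 41.35
tcp_pos: [451.9, 0.5, 139.5]
orientation: [[-0.0, 1.0, 0.0], [1.0, 0.0, -0.0], [-0.0, 0.0, -1.0]]
wrist_force: [0.5, 0.3, 0.5]
width: 85.1
finger_force: 0.0
```

```bash
python3 - <<'E'
from h import *
im,i=snap('top','t10.png');s0=cv2.imread('pics/top0.png')
g=cv2.cvtColor(im,cv2.COLOR_BGR2GRAY);t=np.zeros_like(g);t[225:345,430:560]=1
_,_,st,c=cv2.connectedComponentsWithStats(((g>112)&(t>0)).astype(np.uint8))
for a,b in zip(st[1:],c[1:]):
    if 40<a[4]<400:print(a[4],ray(i,*b,57).round(1)[:2])
W=lambda x,y,z:ray(i,110+x/4,225+y/4,z)[:2]
q=[W(*p,26) for p in((60,135),(403,52),(490,455),(143,537))]
print('plate',[a.round(0) for a in q],[np.linalg.norm(q[k]-q[k-1]).round() for k in range(4)])
ye=q[0]-q[1]+q[3]-q[2];print('gauge yaw',np.degrees(np.arctan2(-ye[0],ye[1])))
hub=W(263,296,39);tip=W(147,210,34);zm=W(231,125,26);sk=W(296,430,40)
an=lambda v:np.degrees(np.arctan2(v[1],v[0]))
print(hub,tip,zm,'knob',sk,np.linalg.norm(tip-hub),an(tip-hub),an(zm-hub),an(hub-sk),np.linalg.norm(hub-sk))
print('bar',an(W(240,453,70)-W(325,405,70)))
E
```

```text
143 [ 530.1 -388.5]
148 [ 517.7 -344.2]
147 [ 510.6 -297.9]
160 [ 500.3 -250.4]
plate [array([533., 412.]), array([579., 241.]), array([380., 190.]), array([335., 360.])] [np.float64(205.0), np.float64(177.0), np.float64(206.0), np.float64(177.0)]
gauge yaw 14.930255170289124
[455.43800627 302.60518431] [496.29193047 363.94945969] [540.03844571 326.32504214] knob [390.53002217 283.00169806] 73.70321054004602 56.337266844075316 15.662174446222243 16.805347586306958 67.80370988107377
bar 120.96676975228172
```

All four modules are in the tray. Gauge yaw is ≈15.5°, the knob is at ≈(390,284), the bar lies at ≈121°, and the needle is at −0.71 rad, so I need about 102° clockwise. I go above the knob and turn the wrist to −60° (a 210° turn, within joint range).

apply_moves(steps=[1,-0.2,0,0,0,0,1,1,-0.2,0,0,0,0,1,1,-0.2,0,0,0,0,1,1,-0.2,0,0,0,0,1,1,-0.2,0,0,0,0,1,1,-0.2,0,0,0,0,1,1,-0.2,0,0,0,0,1,1,-0.2,0,0,0,0,1,1,-0.3,0,0,0,0,1,1,-0.3,0,0,0,0,1])

```text
time: 42.4
tcp_pos: [396.8, 250.5, 139.4]
orientation: [[-0.0, 1.0, 0.0], [1.0, 0.0, -0.0], [-0.0, 0.0, -1.0]]
wrist_force: [0.4, -0.0, 1.1]
width: 85.0
finger_force: 0.0
```

apply_moves(steps=[1,-0.26,0,0,0,0,1,0.3,0,0,0,0,0,1,0,0,0,0,0,-1,1,0,0,0,0,0,-1,1,0,0,0,0,0,-1,1,0,0,0,0,0,-1,1,0,0,0,0,0,-1,1,0,0,0,0,0,-1,1,0,0,0,0,0,-1,1])

```text
time: 43.3
tcp_pos: [391.0, 281.4, 139.4]
orientation: [[-0.832, 0.555, 0.0], [0.555, 0.832, -0.0], [-0.0, -0.0, -1.0]]
wrist_force: [-0.1, 0.7, -0.1]
width: 85.4
finger_force: 0.0
```

apply_moves(steps=[0,0,0,0,0,-1,1,0,0,0,0,0,-1,1,0,0,0,0,0,-1,1,0,0,0,0,0,-1,1,0,0,0,0,0,-1,1,0,0,0,0,0,-1,1,0,0,0,0,0,-1,1,0,0,0,0,0,-1,1,0,0,0,0,0,-1,1,0,0,0,0,0,-1,1])

```text
time: 44.3
tcp_pos: [391.0, 281.4, 139.4]
orientation: [[-0.691, -0.723, 0.0], [-0.723, 0.691, -0.0], [0.0, -0.0, -1.0]]
wrist_force: [0.2, 0.2, -0.8]
width: 85.3
finger_force: 0.0
```

apply_moves(steps=[0,0,0,0,0,-1,1,0,0,0,0,0,-1,1,0,0,0,0,0,-1,1,0,0,0,0,0,-1,1,0,0,0,0,0,-1,1,0,0,0,0,0,-1,1,0,0,0,0,0,-1,1,0,0,0,0,0,-1,1,0,0,0,0,0,-1,1,0,0,0,0,0,0,1])

```text
time: 45.3
tcp_pos: [391.0, 281.4, 139.4]
orientation: [[0.471, -0.882, 0.0], [-0.882, -0.471, -0.0], [0.0, -0.0, -1.0]]
wrist_force: [-0.2, -0.5, 0.2]
width: 85.4
finger_force: 0.0
```

```bash
python3 - <<'E'
from h import *
s=env.state();x=s['orientation'][:,0];print(s['tcp_pos'],np.degrees(np.arctan2(x[1],x[0])),s['joint_pos'])
im,i=snap('wrist','w11.png')
for p in([390,284,40],[390,284,70],[455.4,302.6,39]):
    u,v=proj(i,p).astype(int);print(u,v);cv2.circle(im,(int(u),int(v)),2,(0,0,255),-1)
cv2.imwrite('pics/c11.png',im)
E
```

```text
[391.0067119  281.4450455  139.41349487] -61.895850832376105 [ 3.51761535e-01 -2.64953064e-01 -3.66108725e-01  1.46955475e+00
 -3.32424586e-04 -1.70954475e+00]
313 234
313 246
222 215
```

View pics/c11.png

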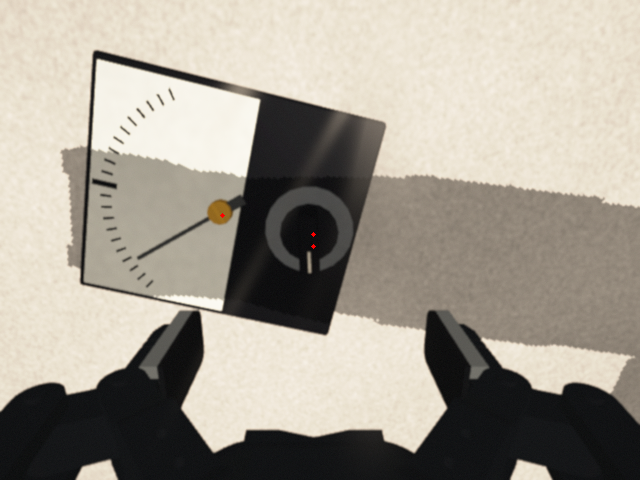

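The wrist view shows the skirt centre at (309,229), with the bar's white mark straight below at (309,262), so the bar is aligned with tool x to within about 2°. The needle hub is at (220,212), the tip at (138,258) and the zero mark at (104,184). I move 1.5 mm across, descend partway and measure again in code.

apply_moves(steps=[0,-0.06,1,0,0,0,1,0,0,1,0,0,0,1,0,0,0.4,0,0,0,0,0,0,0,0,0,0,0,0,0,0,0,0,0,0])

```text
time: 45.85
tcp_pos: [392.3, 282.7, 80.2]
orientation: [[0.468, -0.884, 0.001], [-0.884, -0.468, 0.0], [0.0, -0.001, -1.0]]
wrist_force: [-0.7, -0.3, 0.5]
width: 44.2
finger_force: 0.0
```

```bash
python3 - <<'E'
from h import *
s=env.state();im,i=snap('wrist','w12.png');print(s['tcp_pos'],s['width'])
p=s['tcp_pos'];print(proj(i,[p[0],p[1],40]),proj(i,[p[0],p[1],70]))
g=cv2.cvtColor(im,cv2.COLOR_BGR2GRAY)
u,v=proj(i,[390.5,283.5,70]).astype(int)
cv2.imwrite('pics/c12.png',cv2.resize(im[v-70:v+130,u-130:u+130],(780,600)))
print(u,v)
for r in range(v-40,v+70,8):print(r,' '.join('%3d'%x for x in g[r,u-60:u+64:4]))
E
```

```text
[392.28512237 282.74002848  80.24363995] 44.23824687711223
[313.65187445 258.13404479] [313.64445731 278.00286716]
315 280
240  15  67  75  75  75  76  66  13  15  15  13  12  10  12  14  13  14  15  18  19  20  21  68  72  76  75  76  56  36  38 123
248  19  76  75  74  75  67  13  14  13  14  10  13  11  15  15  15  16  17  18  19  19  19  21  74  73  74  75  75  35  73 131
256  26  75  75  74  75  41  14  13  12  14  12   9  15  14  14  16  18  15  18  19  18  20  17  56  73  74  74  75  36 126 129
264  23  73  76  74  75  42  14  15  16  12  14  15  13  15  17  17  16  16  18  18  17  19  20  65  76  72  75  67  98 129 127
272  23  32  75  74  76  75  15  11  13  15  11  11  13  14  17  14  15  15  18  17  16  16  26  71  75  75  75  40 129 129 132
280  18  15  24  75  75  76  78  40  12  14  15  11  13  15  17  16  17  14  16  18  14  49  74  74  72  71  29 120 128 131 133
288  15  11  15  15  63  75  77  77  75  60  18  14  13  21 116  17  15  14  22  66  74  73  74  75  57  26  57 130 129 133 133
296  15  16  12  15  13  12  38  73  74  75  74  20  12  19 156  14  14  21  74  76  74  69  30  19  22  23 128 134 134 113 119
304  15  15  13  13  12  13  13  12  11  14  27  18  14  15 154  23  11  13  25  15  17  18  19  20  23  87 137 137 121  35  43
312  14  15  12  14  14  14  16  12  14  13  16  10  13  13 147  28  11  14  14  15  14  18  20  20  26 137 134 137 102  35  38
320  11  14  13  13  14  15  11  13  14  14  13  15  14  14  17  15  12  16  15  18  16  17  21  19 117 138 138 139  85  33  35
328  14  14  14  12  12  16  17  14  15  12  13  14  16  16  16  15  14  15  16  15  15  18  21  45 136 135 140 137  79  34  36
336  13  16   9  15  13  14  13  16  15  15  16  13  16  12  13  12  15  16  11  15  17  17  17 140 140 141 139 137  77  37  36
344  15  15  14  15  13  13  16  13  14  15  13  15  13  15  14  14  15  14  16  16  18  17  72 140 144 135 141 140  95  37  36
```

The bar centre is at column 311 against the TCP's 313.6, about 1.2 mm off. I correct 1 mm, descend to tip height ≈52 and grip.

apply_moves(steps=[0,-0.04,0.8,0,0,0,0,0,0,0.8,0,0,0,0,0,0,0.6,0,0,0,0,0,0,0,0,0,0,0,0,0,0,0,0,0,0])

```text
time: 46.4
tcp_pos: [393.1, 283.3, 25.1]
orientation: [[0.47, -0.883, 0.0], [-0.883, -0.47, 0.0], [0.0, -0.0, -1.0]]
wrist_force: [0.5, -0.3, 0.0]
width: 42.6
finger_force: 0.0
```

apply_moves(steps=[0,0,0.1,0,0,0,-0.3,0,0,0,0,0,0,-0.6,0,0,0,0,0,0,-1,0,0,0,0,0,0,-1,0,0,0,0,0,0,-1,0,0,0,0,0,0,-1], newtons=25)

```text
time: 47.0
tcp_pos: [393.9, 283.5, 22.7]
orientation: [[0.47, -0.883, 0.002], [-0.883, -0.47, 0.001], [0.001, -0.002, -1.0]]
wrist_force: [4.4, 0.0, 5.1]
width: 13.6
finger_force: 31.0
```

Gripped at 13.6 mm. I turn clockwise (positive about the downward tool z), 64° first.

apply_moves(steps=[0,0,0,0,0,0.5,-1,0,0,0,0,0,0.5,-1,0,0,0,0,0,1,-1,0,0,0,0,0,1,-1,0,0,0,0,0,1,-1,0,0,0,0,0,1,-1,0,0,0,0,0,1,-1,0,0,0,0,0,1,-1,0,0,0,0,0,1,-1,0,0,0,0,0,0,-1])

```text
time: 48.0
tcp_pos: [391.2, 283.7, 22.6]
orientation: [[-0.591, -0.807, -0.003], [-0.807, 0.591, 0.001], [0.001, 0.003, -1.0]]
wrist_force: [-8.0, 2.0, 14.9]
width: 13.4
finger_force: 32.4
```

```bash
cat > n.py <<'E'
from h import *
import sys
def needle(f):
    # sample darkness on dial along circles about hub, in gauge frame, for each camera
    out=[]
    for cam in('scene','top'):
        im,i=snap(cam,f+cam+'.png');g=cv2.cvtColor(im,cv2.COLOR_BGR2GRAY).astype(np.float32)
        A=np.radians(np.arange(-80,80,.5));sc=[]
        for a in A:   # a world angle relative gauge yaw 15.6, ccw +
            p=[proj(i,[455.4+r*np.cos(a+.272),302.6+r*np.sin(a+.272),34]) for r in range(18,56,2)]
            p=np.array(p,np.float32);sc.append(cv2.remap(g,p[None,:,0],p[None,:,1],1).mean())
        sc=np.array(sc);k=sc[40:-40].argmin()+40;med=np.median(sc)
        print(cam,'needle angle',-A[k].round(3),'depth',(med-sc[k]).round(1))
s=env.state();x=s['orientation'][:,0];print(s['tcp_pos'].round(1),'yaw',np.degrees(np.arctan2(x[1],x[0])).round(1),s['wrist_force'].round(1),s['width'])
needle(sys.argv[1])
E
python3 n.py n1; sed 's/env.camera(n)/None/' /dev/null; python3 - <<'E'
import sys;sys.path.insert(0,'.');sys.argv=['n','/dev/null']
E
```

```text
[391.2 283.7  22.6] yaw -126.2 [-8.   2.  14.9] 13.428908633090034
scene needle angle -0.262 depth 46.4
top needle angle -0.271 depth 61.6
```

The needle went from −0.71 to ≈−0.265, as the gearing predicts. About 38° remains.

apply_moves(steps=[0,0,0,0,0,1,-1,0,0,0,0,0,1,-1,0,0,0,0,0,1,-1,0,0,0,0,0,1,-1,0,0,0,0,0,0.5,-1,0,0,0,0,0,0,-1,0,0,0,0,0,0,-1])

```text
time: 48.8
tcp_pos: [390.3, 285.0, 22.6]
orientation: [[-0.95, -0.311, -0.004], [-0.311, 0.95, 0.004], [0.003, 0.005, -1.0]]
wrist_force: [-12.1, 7.8, 16.0]
width: 13.2
finger_force: 32.6
```

```bash
python3 n.py n2; python3 - <<'E'
from h import *
# zero mark check: bearing of long mark on dial (z 26), radius 66-78+, from top0 and scene0
for n in('top','scene'):
    g=cv2.cvtColor(cv2.imread(f'pics/{n}0.png'),cv2.COLOR_BGR2GRAY).astype(np.float32);i=env.camera_info(n)
    A=np.radians(np.arange(-12,12,.25));sc=[]
    for a in A:
        p=np.array([proj(i,[455.4+r*np.cos(a+.272),302.6+r*np.sin(a+.272),26]) for r in range(72,88,1)],np.float32)
        sc.append(cv2.remap(g,p[None,:,0],p[None,:,1],1).mean())
    print(n,'zero mark at',-A[np.argmin(sc)],min(sc),np.median(sc))
E
```

```text
[390.3 285.   22.6] yaw -161.9 [-12.1   7.8  16. ] 13.169960531821518
scene needle angle -0.017 depth 45.0
top needle angle -0.026 depth 62.1
top zero mark at -0.004363323129985824 94.89026 151.01947
scene zero mark at -0.02181661564992912 110.224 152.31271
```

The needle is within about 0.02 rad of the mark in both cameras. I release, lift and look again.

apply_moves(steps=[0,0,0,0,0,0,-0.4,0,0,0,0,0,0,0,0,0,0,0,0,0,0,0,0,-1,0,0,0,0,0,0,-1,0,0,0,0,0,0,-1,0,0,0,0,0,0,-1,0,0,0,0,0,0,0,0,0,0,0,0])

```text
invalid input
```

```bash
python3 n.py n3; python3 - <<'E'
from h import *
a=cv2.imread('pics/n3top.png')[220:370,110:240];b=cv2.imread('pics/n3scene.png')
c=np.hstack([cv2.resize(a,(350,404),interpolation=2),cv2.resize(b[150:350,60:510][:,:],(450,404))])
cv2.imwrite('pics/c14.png',c)
E
```

```text
[390.3 285.   22.6] yaw -161.9 [-11.6   8.1  16.9] 12.681707502909171
scene needle angle -0.017 depth 45.5
top needle angle -0.026 depth 61.8
```

View pics/c14.png

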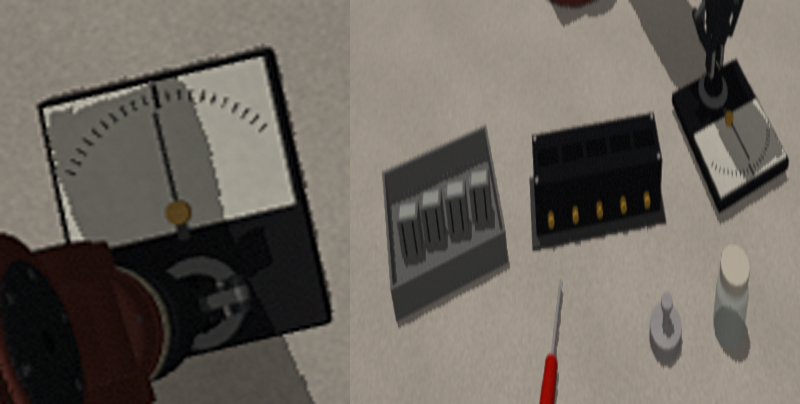

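The last move was refused because I miscounted its row entries. The picture, with the knob still held, shows the needle pointing at the long mark ((155,95) in the left half), all four modules in the tray and the block empty. I release now.

apply_moves(steps=[0,0,0,0,0,0,-0.4,0,0,0,0,0,0,0,0,0,0,0,0,0,0,0,0,0,0,0,0,0,0,0,-1,0,0,0,0,0,0,-1,0,0,0,0,0,0,-1,0,0,0,0,0,0,-1,0,0,0,0,0,0,0,0,0,0,0])

```text
time: 49.9
tcp_pos: [394.6, 283.8, 125.3]
orientation: [[-0.951, -0.309, 0.005], [-0.309, 0.951, 0.002], [-0.005, 0.0, -1.0]]
wrist_force: [0.7, -0.8, 0.6]
width: 42.7
finger_force: 0.0
```

```bash
python3 n.py n4
```

```text
[394.6 283.8 125.3] yaw -162.0 [ 0.7 -0.8  0.6] 42.724677247354
scene needle angle -0.017 depth 45.2
top needle angle -0.026 depth 62.6
```

```bash
python3 -c "
from station import env
print(env.close_job())"
```

```text
the job is handed in; nothing more can be done
None
```

I handed the job in: the four modules that were present stand in the storage tray, the block is empty, and the needle measured within about 0.02 rad of the zero mark after I let go of the knob; the verdict was not shown.

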